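# Run a dish carriage up to its end stop with the release button held down

## Robot

A 6-joint arm with a two-finger parallel gripper is mounted at the origin on a cart in front of the work surface, level with it; the furniture and walls round the work are solid. World frame = base frame: x ahead of the robot, y to its left, z up, the work surface at z = 0. Lengths are in mm, angles in rad, forces in N, time in s.
With the tool pointing down it reaches from about 400 to 925 mm from the base axis. Payload 3.4 kg.
Tool frame: the origin (TCP) lies at the very end of the fingers, on their centre line; the grasp point (between the pads) lies 19 mm behind it (r.tcp_to_grasp is the z of the grasp point in the tool frame, in mm); z points along the fingers, y is the line along which they close (so a half turn about z gives the same grasp; the last joint's range is limited). The gripper opens to 85 mm and grips with 20 to 120 N. Pads are 22 mm wide; open, the fingers measure 114 mm over their backs; the gripper's body (76 mm by 85 mm) begins 54 mm behind the grasp point. The pads swing forward as they close: fully open they stand 13 mm farther back than shut.
Start: joints at [-1.341, 0.307, 1.506, -0, 1.328, -0.073], TCP at [171.437, -548.854, 231.305] pointing down, gripper open.
Joint ranges: [-3.12, 3.12], [-1.05, 2.28], [0.14, 2.33], [-1.42, 4.57], [0.1, 2.73], [-2.68, 2.68]. Speed limits (rad/s): [2.57, 2.57, 3.14, 3.14, 3.14, 3.14].

## Interface

Orientations are given as a rotation vector (axis times angle).
In Python, from workcell import r gives the robot as it stands.
- The arm moves only by the tool play_rows, never from a script. Its argument "plan" is one flat list of numbers, 7 for each row, row after row: the shift along the tool's x, y, z in mm, then the turn, a rotation vector about the tool's x, y, z in degrees, then the finger opening in mm, from 0 to 85.4. In form: [tx, ty, tz, wx, wy, wz, claw, tx, ty, tz, wx, wy, wz, claw, ...]. A call has 1 to 20 rows; each row is the pose to reach, as a shift and turn from the pose commanded when the call began, along the tool's axes at that moment; what a row does not reach only later rows make up. A row lasts 1/12 s, in which the tool goes at most 41.7 mm and 7.16 degrees, less where a joint would pass 70% of its speed; a pose out of reach is approached as far as the arm can. A call with a gripper value outside its range is refused whole. The fingers move at their own pace and stop on an object; "force" is the grip in N (left out, the last holds). Time passes only in rows, so rows that repeat a pose let the fingers close. It gives the time, the measured TCP pose, the force, the opening and the grip force at its end, in the units of the state.
- r.get_state(): the state, without advancing time (a new reading comes with each control period).
- r.snapshot(name): name is "scene" or "top" or "wrist"; returns a dict with "image" (480x640x3 uint8, blue, green, red), "fov_y" (degrees; the focal length in pixels is half the picture's height over the tangent of half this angle, whatever the lens; pixels are square), "cx", "cy" (the principal point, pixels), "dist_coeffs" ([k1, k2, p1, p2, k3] as OpenCV has them; the pictures are not rectified), "rvec" (rotation vector, rad) and "tvec" (3), from world to camera coordinates, as OpenCV has them. Camera axes: x right, y down, z forward; pixel columns grow to the right and rows downward; lengths in mm; the calibration is good to about 2 mm. A picture is of the moment at which its call begins. There is no depth.
- r.job_done(): hands the job in; it is judged then, once.
The state is a dict: "time": time; "qpos": joint angles; "joint_velocities": joint speeds; "effort": joint torques, N m; "eef_pos": TCP position; "eef_rot": TCP orientation; "contact_force": force on the tool from outside, world axes, zero at the start; "moment": the same for the moment, N m; "opening": finger opening in mm; "grasp_force": force on a finger pad.
Only numpy, scipy, OpenCV 4.12 (cv2) and the standard library are available. Lean on these libraries where they do the work, as an engineer would, in place of code of your own. Each camera call takes 0.05 s, during which the arm holds its last target. There are 200 camera calls.

## Task

Press the red button on the blue carriage of the slide rail and keep it held down while you push the carriage along the rail, to the robot's left, until its nose rests against the rubber pad of the aluminium end stop; only then let the button come up, so that the carriage is locked there, and move clear. It is all done by pressing and pushing with the fingertips: pick nothing up, do not touch the culture dish that rides on the carriage, and leave the vials, the weight and the beaker where they stand.

Things in the scene. Friction and masses are not known exactly. Their poses are not given: they have to be found in the camera images.
- rail: fixed slide rail on the worktop, 370 mm long, 56 mm wide, its head 20 mm high; origin at the centre of its underside; its own y axis runs along the rail towards the end stop (roughly the robot's left, up to 0.2 rad turned), x across it, z up
- carriage (a joint): how far the blue carriage (124 mm long, 70 mm wide, deck 38 mm above the worktop) has slid along the rail's +y, in m, 0 to 0.205; it starts at 0, and the end stop stops it after 0.136 to 0.186. Locked unless the button is pressed (2 mm of play); with the button down it slides with about 1 N
- release_button (a joint): travel of the red release button in m: 0 up (locked), 0.008 fully down. The spring needs about 4.5 N to begin and 8 N to be fully down; from 0.003 the lock is free. Let go, it comes up by itself and its catch drops into the next slot of the rail; with the nose within about 2 mm of the end stop it comes fully up and locks the carriage there
- button_top (a point): centre of the top face of the red round button, 30 mm across, 56 mm above the worktop when up and 48 mm when down; its black collar's rim is at 45 mm. It rides on the trailing (-y) end of the carriage
- lug_top (a point): middle of the top edge of the aluminium thumb lug, an upright plate standing on the carriage across the rail, 44 mm wide, 6 mm thick, from the deck (38 mm) up to 70 mm; its near face is 22 mm ahead (+y) of the button's centre, so that a fingertip on the button may lean against it to push the carriage along
- culture_dish: the culture dish, 63 mm across and 15 mm high, held fast between four pins on the carriage 67 mm ahead (+y) of the button's centre, top at 53 mm; not to be touched; origin at the centre of its underside
- carriage_nose (a point): middle of the small steel nose on the carriage's leading (+y) face, 30 mm above the worktop, 104 mm ahead of the button's centre; this is what meets the end stop
- end_stop: fixed aluminium block with a black clamp screw on top, 66 mm wide across the rail, 30 mm along it, 55 mm high with the screw; its place along the rail varies. Origin in the plane of the rubber pad's face that looks at the carriage, on the rail's centre line, at the height of the worktop; axes as the rail's
- stop_face (a point): middle of that rubber face, 30 mm above the worktop; the carriage is home when its nose is here
- vial_red: loose capped vial with a red cap, 27 mm across, 59 mm high, behind the rail; origin at the centre of its underside; bystander
- vial_blue: loose capped vial with a blue cap, 27 mm across, 59 mm high, behind the rail; origin at the centre of its underside; bystander
- weight: loose brass-coloured calibration weight, 28 mm across, 35 mm high, beyond one end of the rail; origin at the centre of its underside; bystander
- beaker: loose small beaker, 51 x 58 mm, 68 mm high, beyond one end of the rail; origin at the centre of its underside; bystander

How it is judged (in metres and radians):
On the way, in this order (a step that is already met when the one before it is completed fails the run):
1. the button is pressed down with the carriage still near its start (value of joint release_button above 0.003 m and y of carriage_nose in the frame of end_stop below -0.05 m), for 0.1 s.
2. the carriage is against the end stop with the button still held down (value of joint release_button above 0.002 m and y of carriage_nose in the frame of end_stop above -0.003 m), for 0.1 s.
At the end, for the whole second after the job is handed in: The carriage's nose is within 3 mm of the end stop's rubber face, the button has come up again (within 1 mm), the carriage is still, and the vials, weight and beaker stand within 15 mm of where they stood (y of carriage_nose in the frame of end_stop above -0.003 m and value of joint release_button below 0.001 m and velocity of joint carriage below 0.005 m/s and distance of each of vial_red, vial_blue, weight, beaker from where it was at the start of the episode below 0.015 m and angle between each of vial_red, vial_blue, weight, beaker's own z axis and vertical below 0.3 rad); the robot touches nothing.
It fails at once if the robot touches the culture dish (contact force between any of the fingers, the arm and culture_dish above 0.5 N).
It fails at once if a vial, the weight or the beaker is moved, tipped or lifted (distance of any of vial_red, vial_blue, weight, beaker from where it was at the start of the episode above 0.015 m or angle between any of vial_red, vial_blue, weight, beaker's own z axis and vertical above 0.3 rad).
It fails at once if the carriage is away from its start and not yet at the end stop with the button up (let go on the way, or forced along locked) (value of joint release_button below 0.002 m and distance of carriage_nose from where it was at the start of the episode above 0.02 m and y of carriage_nose in the frame of end_stop below -0.006 m).
It also fails if it takes over 42 s, if anything falls off the work surface, if the arm or the gripper's body presses on something with over 40 N, if the wrist force passes 120 N, or if a joint passes its speed limit or range.

## Working session

There is one attempt and no reset: what is moved stays moved. The work goes in short steps, Python scripts to look and compute and a tool call to move; the robot and the scene stay as the last step left them, time stands still between calls to the robot, and variables do not carry over. Pictures are saved under pics/ and viewed, at most 10 in all, crops included, and the job is handed in when it is done.

Besides the shell and the picture viewer there is one more tool, called after "Call:" in YAML: its name, and indented under it one key for each argument. play_rows: Moves the arm, as the interface text tells. Its arguments: {"type":"object","properties":{"plan":{"type":"array","items":{"type":"number"}},"force":{"type":"number"}},"required":["plan"]}

```bash
mkdir -p pics; ls; cat > h.py <<'E'
import numpy as np, cv2
from workcell import r
def snap(n,f=None):
    s=r.snapshot(n)
    if f: cv2.imwrite('pics/'+f,s['image'])
    return s
def cam(s):
    f=240/np.tan(np.radians(s['fov_y'])/2)
    K=np.array([[f,0,s['cx']],[0,f,s['cy']],[0,0,1]])
    R=cv2.Rodrigues(np.array(s['rvec'],float))[0]
    return K,np.array(s['dist_coeffs'],float),R,np.array(s['tvec'],float).ravel()
def ray(s,uv,z):
    K,d,R,t=cam(s)
    p=cv2.undistortPoints(np.array(uv,float).reshape(-1,1,2),K,d).reshape(-1,2)
    D=np.c_[p,np.ones(len(p))]@R
    C=-R.T@t
    return C+D*((z-C[2])/D[:,2])[:,None]
def proj(s,X):
    K,d,R,t=cam(s)
    return cv2.projectPoints(np.array(X,float).reshape(-1,1,3),R,t,K,d)[0].reshape(-1,2)
E
python3 - <<'E'
from h import *
for n in('scene','top'):
    s=snap(n,n+'0.png'); K,d,R,t=cam(s); print(n,-R.T@t,R[2])
st=r.get_state(); print(st)
E
```

```text
pics
scene [-97.97322471 580.29648087 590.26295734] [ 0.62899294 -0.56523853 -0.53373522]
top [ 357.11872614   64.63492157 1182.7024066 ] [ 0.12692216 -0.00568019 -0.99189642]
{'time': 0.1, 'qpos': array([-1.34150588e+00,  3.07529216e-01,  1.50755235e+00,  2.22489119e-05,
        1.32836990e+00, -7.34990015e-02]), 'joint_velocities': array([ 0.00022454, -0.00119205, -0.00394839, -0.00177259, -0.00015925,
        0.00072618]), 'effort': array([ 2.78316156e-04, -4.58529246e+01, -2.52608031e+01, -1.14481027e-04,
        5.47599251e-03, -1.57806875e-05]), 'eef_pos': array([ 171.29958721, -548.24307234,  230.45174248]), 'eef_rot': array([-3.10382577e+00, -4.73517668e-01,  1.93280884e-04]), 'contact_force': array([ 0.65099127, -0.38591185, -0.91467842]), 'moment': array([ 0.04285092, -0.00490644,  0.0320147 ]), 'grasp_force': 0.0, 'opening': 85.45608314475288}
```

View pics/top0.png

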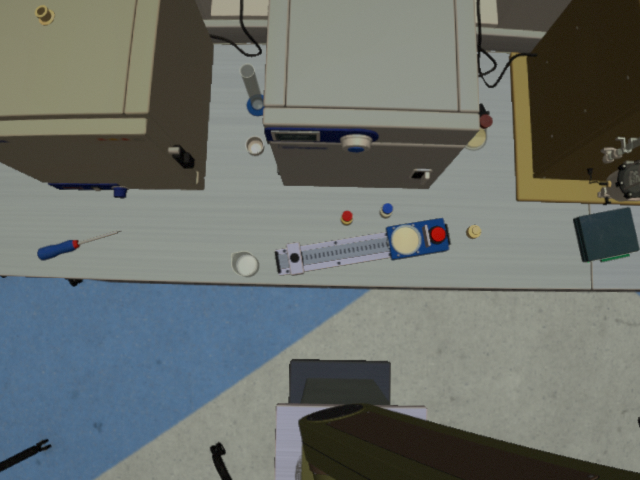

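View pics/scene0.png

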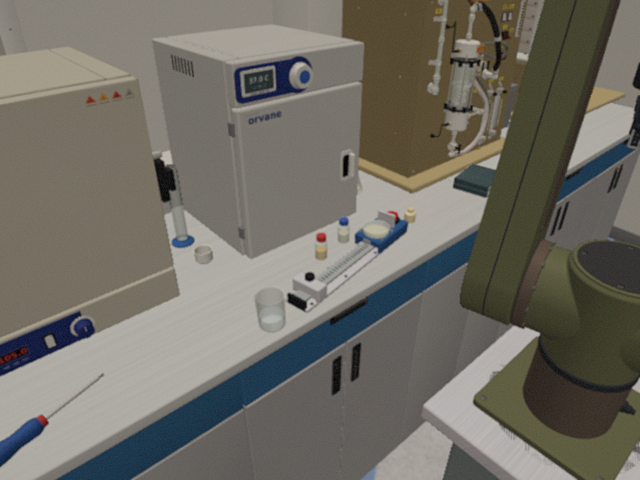

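The top view shows the red button at about (438,234), the dish at (405,240) and the end-stop screw at (295,257). The vials are at (347,217) and (387,210), the weight at (475,231) and the beaker at (245,264). The scene view agrees. Next I'll measure.

```bash
python3 - <<'E'
from h import *
s=snap('top'); im=s['image']; hsv=cv2.cvtColor(im,cv2.COLOR_BGR2HSV)
def blobs(m,name,z,amin=40):
    n,l,st,c=cv2.connectedComponentsWithStats(m.astype(np.uint8))
    for i in range(1,n):
        if st[i,4]>=amin and 190<c[i][1]<290 and 220<c[i][0]<500:
            print(name,c[i].round(1),st[i],ray(s,[c[i]],z).round(1))
H,S,V=[hsv[...,i].astype(int) for i in range(3)]
blobs(((H<6)|(H>174))&(S>170)&(V>90),'red',56)
blobs((H>100)&(H<125)&(S>120)&(V>60),'blue',38)
blobs((H>12)&(H<32)&(S>45)&(V>150),'dish',53)
blobs((V<60),'dark',50,15)
print(ray(s,[[295,257]],55),ray(s,[[347,217],[387,210]],59).round(),ray(s,[[475,231]],35).round(),ray(s,[[245,264]],50).round(), ray(s,[[350,186]],0))
c=im[190:290,230:490]; cv2.imwrite('pics/crop.png',cv2.resize(c,None,fx=3,fy=3,interpolation=cv2.INTER_CUBIC))
E
```

```text
red [346.8 215.5] [343 211   9  10  73] [[545.3  18.7  56. ]]
red [437.7 233.7] [431 227  14  14 156] [[ 511.8 -169.3   56. ]]
blue [387.4 207.9] [383 203  10  10  78] [[566.5 -66.8  38. ]]
blue [421.1 239. ] [387 218  62  41 724] [[ 502.5 -137.8   38. ]]
dish [474.6 230.5] [469 225  12  13 113] [[ 520.6 -247.9   53. ]]
dish [405.2 239.7] [393 228  26  25 510] [[ 498.3 -102.2   53. ]]
dark [446.8 233.4] [445 224   5  20  41] [[ 513.6 -189.6   50. ]]
dark [434.  236.5] [429 226  16  18  62] [[ 506.8 -162.8   50. ]]
dark [277.2 261.8] [275 252   5  21  48] [[447.7 158.8  50. ]]
dark [294.1 257.5] [290 254   9   8  54] [[457.3 124.6  50. ]]
dark [267. 285.] [260 285  15   1  15] [[399.8 178.3  50. ]]
dark [299.1 285.9] [285 285  32   2  36] [[399.6 113.   50. ]]
dark [345.  286.8] [330 286  35   2  41] [[399.6  19.6  50. ]]
dark [398. 288.] [387 288  23   1  23] [[399.3 -88.4  50. ]]
dark [482.3 289.1] [462 289  40   2  43] [[ 399.6 -263.9   50. ]]
[[457.81214124 122.55900707  55.        ]] [[542.  18.  59.]
 [558. -64.  59.]] [[ 522. -254.   35.]] [[442. 225.  50.]] [[619.82035145  10.45393267   0.        ]]
```

View pics/crop.png

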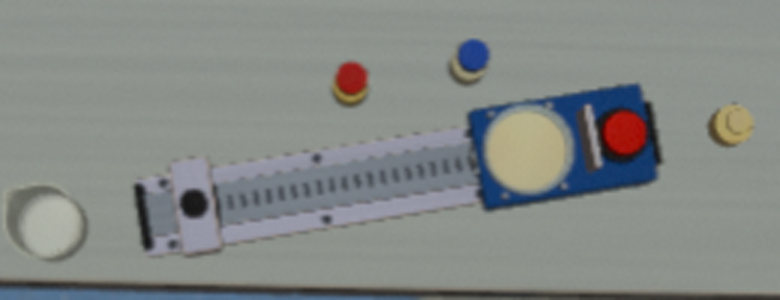

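Measurements agree with the given sizes: button to dish is 68 mm (67 expected), and the rail is turned about 0.185 rad. Next I'll go above the button with the fingers closing and the tool x along the rail.

Call:
play_rows:
  plan: [439,-267,80,0,0,-83.3,0,439,-267,80,0,0,-83.3,0,439,-267,80,0,0,-83.3,0,439,-267,80,0,0,-83.3,0,439,-267,80,0,0,-83.3,0,439,-267,80,0,0,-83.3,0,439,-267,80,0,0,-83.3,0,439,-267,80,0,0,-83.3,0,439,-267,80,0,0,-83.3,0,439,-267,80,0,0,-83.3,0,439,-267,80,0,0,-83.3,0,439,-267,80,0,0,-83.3,0,439,-267,80,0,0,-83.3,0,439,-267,80,0,0,-83.3,0,439,-267,80,0,0,-83.3,0,439,-267,80,0,0,-83.3,0,439,-267,80,0,0,-83.3,0,439,-267,80,0,0,-83.3,0,439,-267,80,0,0,-83.3,0,439,-267,80,0,0,-83.3,0]
  force: 60

```text
time: 1.82
eef_pos: [510.4, -164.0, 151.6]
eef_rot: [2.008, 2.416, 0.0]
contact_force: [-0.1, 0.5, 1.2]
opening: -0.1
grasp_force: 0.0
```

```bash
python3 - <<'E'
from h import *
st=r.get_state(); print(st['time'],st['eef_pos'],st['contact_force'],st['opening'],st['qpos'])
print(cv2.Rodrigues(st['eef_rot'])[0].round(3))
s=snap('wrist','w1.png'); K,d,R,t=cam(s); print(-R.T@t,R[2])
im=s['image']; hsv=cv2.cvtColor(im,cv2.COLOR_BGR2HSV); H,S,V=[hsv[...,i].astype(int) for i in range(3)]
m=((H<6)|(H>174))&(S>170)&(V>90)
n,l,q,c=cv2.connectedComponentsWithStats(m.astype(np.uint8))
for i in range(1,n):
    if q[i,4]>100: print(c[i],q[i],ray(s,[c[i]],56))
print(proj(s,[st['eef_pos']]))
E
```

```text
1.8167 [ 510.40854326 -163.98419672  151.59311657] [-0.05780024  0.49357069  1.16211408] -0.06330266592561593 [-3.89613748e-01  3.28028427e-01  1.69858060e+00 -7.64639563e-05
  1.11455933e+00 -5.73729098e-01]
[[-0.183  0.983  0.   ]
 [ 0.983  0.183 -0.   ]
 [-0.     0.    -1.   ]]
[497.96533567 -96.30432875 293.24270992] [ 0.04934649 -0.26619114 -0.96265633]
[314.55118694 252.35534125] [ 294  233   42   40 1348] [[ 511.3203381  -167.52687942   56.        ]]
[[314.00799078 307.82815108]]
```

View pics/w1.png

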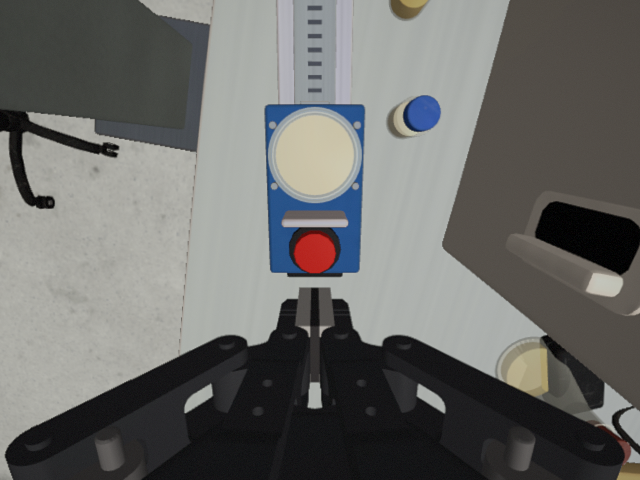

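The wrist view shows the button at (315,252), the lug at (315,218) and the dish at (315,155), all in one column, so the tool is aligned with the rail. The TCP is 3.6 mm ahead of the button centre. I'll descend and start pressing.

Call:
play_rows:
  plan: [2,0,30,0,0,0,0,2,0,55,0,0,0,0,2,0,75,0,0,0,0,2,0,85,0,0,0,0,2,0,90,0,0,0,0,2,0,92,0,0,0,0,2,0,94,0,0,0,0,2,0,96,0,0,0,0,2,0,98,0,0,0,0,2,0,99,0,0,0,0,2,0,100,0,0,0,0,2,0,101,0,0,0,0,2,0,101,0,0,0,0,2,0,101,0,0,0,0]

```text
time: 3.03
eef_pos: [511.5, -161.6, 51.5]
eef_rot: [2.004, 2.416, 0.001]
contact_force: [0.1, 0.2, 6.7]
opening: 0.3
grasp_force: 3.1
```

Call:
play_rows:
  plan: [0,0,1,0,0,0,0,0,0,2,0,0,0,0,0,0,3,0,0,0,0,0,0,4,0,0,0,0,0,0,4.5,0,0,0,0,0,0,4.5,0,0,0,0,0,0,4.5,0,0,0,0]

```text
time: 3.62
eef_pos: [511.5, -161.6, 47.9]
eef_rot: [2.004, 2.416, 0.001]
contact_force: [-2.5, -0.8, 12.8]
opening: -0.1
grasp_force: 6.2
```

```bash
python3 - <<'E'
from h import *
st=r.get_state(); print(st['time'],st['eef_pos'],st['contact_force'])
snap('wrist','w2.png')
E
```

```text
3.6167 [ 511.54625168 -161.60653124   47.92691795] [-2.45848677 -0.78833787 12.82120763]
```

View pics/w2.png

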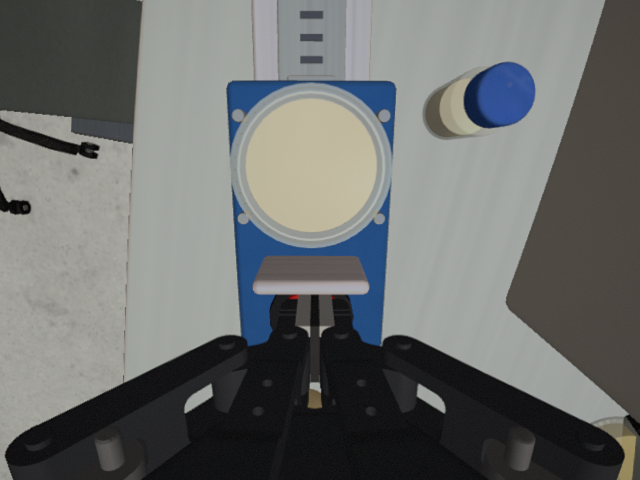

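The picture shows the fingertips on the button, just behind the lug, and the dish is clear. The reading of z = 47.9 at 12.8 N means it is fully down. Next, the push along the rail.

Call:
play_rows:
  plan: [1,0,0,0,0,0,0,3,0,0,0,0,0,0,5,0,0,0,0,0,0,8,0,0,0,0,0,0,12,0,0,0,0,0,0,16,0,0,0,0,0,0,20,0,0,0,0,0,0,24,0,0,0,0,0,0,28,0,0,0,0,0,0,32,0,0,0,0,0,0,36,0,0,0,0,0,0,39,0,0,0,0,0,0,40,0,0,0,0,0,0,40,0,0,0,0,0,0]

```text
time: 4.83
eef_pos: [504.2, -122.2, 47.9]
eef_rot: [2.003, 2.416, 0.001]
contact_force: [-2.0, -0.1, 13.3]
opening: 0.1
grasp_force: 6.5
```

```bash
python3 - <<'E'
from h import *
st=r.get_state(); print(st['time'],st['eef_pos'],st['contact_force'])
snap('wrist','w3.png')
E
```

```text
4.8333 [ 504.23660447 -122.19552943   47.91953636] [-2.02149849 -0.06713991 13.29723965]
```

View pics/w3.png

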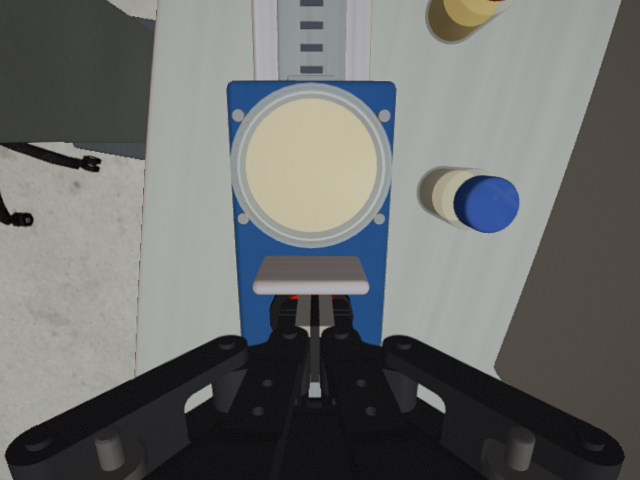

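The carriage rides along with the fingertip: lug and dish sit at the same pixels while the vial has shifted. I'll continue to 120 mm in total.

Call:
play_rows:
  plan: [2,0,0,0,0,0,0,5,0,0,0,0,0,0,10,0,0,0,0,0,0,15,0,0,0,0,0,0,20,0,0,0,0,0,0,25,0,0,0,0,0,0,30,0,0,0,0,0,0,35,0,0,0,0,0,0,40,0,0,0,0,0,0,45,0,0,0,0,0,0,50,0,0,0,0,0,0,55,0,0,0,0,0,0,60,0,0,0,0,0,0,65,0,0,0,0,0,0,70,0,0,0,0,0,0,75,0,0,0,0,0,0,78,0,0,0,0,0,0,80,0,0,0,0,0,0,80,0,0,0,0,0,0]

```text
time: 6.47
eef_pos: [489.5, -43.2, 47.9]
eef_rot: [2.003, 2.416, 0.003]
contact_force: [-1.5, 0.3, 14.1]
opening: 0.1
grasp_force: 7.1
```

```bash
python3 - <<'E'
from h import *
st=r.get_state(); print(st['time'],st['eef_pos'],st['contact_force'])
snap('wrist','w4.png')
E
```

```text
6.4667 [489.52817642 -43.16582046  47.86456981] [-1.49830171  0.27701908 14.14928996]
```

View pics/w4.png

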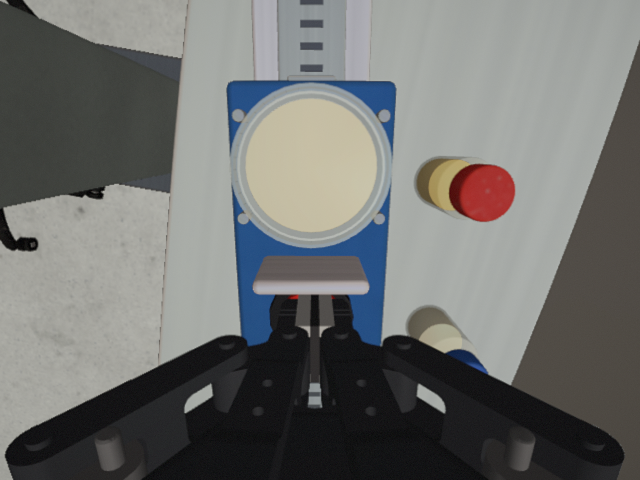

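Call:
play_rows:
  plan: [2,0,0,0,0,0,0,5,0,0,0,0,0,0,9,0,0,0,0,0,0,13,0,0,0,0,0,0,17,0,0,0,0,0,0,21,0,0,0,0,0,0,25,0,0,0,0,0,0,28,0,0,0,0,0,0,31,0,0,0,0,0,0,34,0,0,0,0,0,0,37,0,0,0,0,0,0,39,0,0,0,0,0,0,40,0,0,0,0,0,0,40,0,0,0,0,0,0]

```text
time: 7.68
eef_pos: [482.2, -3.9, 47.9]
eef_rot: [2.003, 2.416, 0.003]
contact_force: [-3.1, 0.4, 14.5]
opening: 0.0
grasp_force: 7.3
```

```bash
python3 - <<'E'
from h import *
st=r.get_state(); print(st['time'],st['eef_pos'],st['contact_force'])
snap('wrist','w5.png')
E
```

```text
7.6833 [482.22432092  -3.94440242  47.86626634] [-3.11940414  0.40273889 14.51693542]
```

View pics/w5.png

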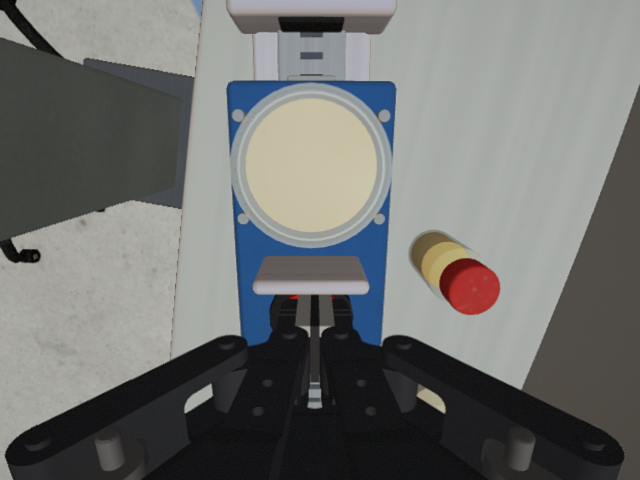

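The stop pad (dark, rows 17–32 at column 312) is now in view and the nose tip is at about row 75. I'll cast rays for the remaining gap.

```bash
python3 - <<'E'
from h import *
s=snap('wrist')
a,=ray(s,[[312,75]],30)
u=np.array([-.183,.983,0])
for z in (20,30,36):
    print(z,[round(float((ray(s,[[312,v]],z)[0]-a)@u),1) for v in (17,32)])
b=np.array([511.3,-167.5,0]); p=r.get_state()['eef_pos']; print((a-b)@u,(p-b)@u)
E
```

```text
20 [25.2, 19.3]
30 [22.0, 16.4]
36 [20.1, 14.7]
263.62413514924924 166.08166086155475
```

About 15–20 mm remain. I'll approach slowly and watch the force.

Call:
play_rows:
  plan: [2,0,0,0,0,0,0,4,0,0,0,0,0,0,6,0,0,0,0,0,0,8,0,0,0,0,0,0,10,0,0,0,0,0,0,11,0,0,0,0,0,0,12,0,0,0,0,0,0,13,0,0,0,0,0,0,14,0,0,0,0,0,0,15,0,0,0,0,0,0,16,0,0,0,0,0,0,17,0,0,0,0,0,0,18,0,0,0,0,0,0,19,0,0,0,0,0,0,20,0,0,0,0,0,0,20,0,0,0,0,0,0]

```text
time: 9.12
eef_pos: [478.7, 14.9, 47.9]
eef_rot: [2.001, 2.416, 0.002]
contact_force: [-2.4, -4.1, 14.1]
opening: 0.2
grasp_force: 7.2
```

Call:
play_rows:
  plan: [1,0,0,0,0,0,0,2,0,0,0,0,0,0,3,0,0,0,0,0,0,4,0,0,0,0,0,0,4,0,0,0,0,0,0]

```text
time: 9.53
eef_pos: [478.9, 18.0, 47.9]
eef_rot: [2.0, 2.415, 0.002]
contact_force: [0.2, -7.5, 11.9]
opening: 0.0
grasp_force: 6.1
```

```bash
python3 - <<'E'
from h import *
st=r.get_state(); print(st['time'],st['eef_pos'],st['contact_force'])
snap('wrist','w6.png')
E
```

```text
9.5333 [478.91619336  17.9891749   47.86419031] [ 0.24076897 -7.45335871 11.91874264]
```

View pics/w6.png

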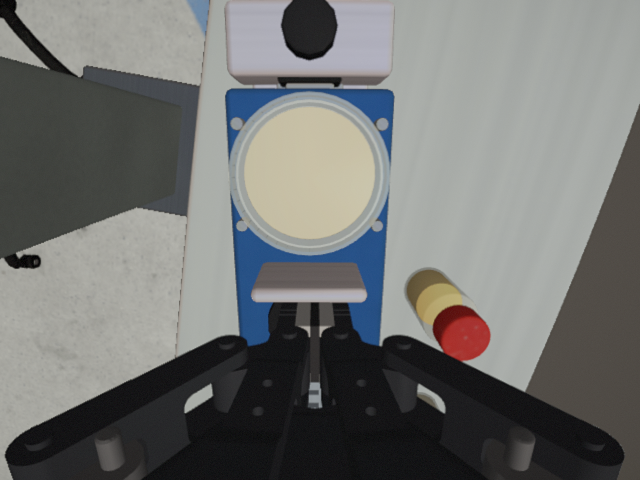

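The nose is at the pad. The carriage has stopped (about 8 px back relative to the finger) and takes 7.5 N. I'll lean 2 mm more, hold, then lift straight up while still leaning.

Call:
play_rows:
  plan: [1,0,0,0,0,0,0,2,0,0,0,0,0,0,2,0,0,0,0,0,0,2,0,0,0,0,0,0]

```text
time: 9.92
eef_pos: [478.9, 18.7, 47.9]
eef_rot: [1.998, 2.414, -0.0]
contact_force: [-0.7, -12.5, 11.3]
opening: 0.3
grasp_force: 8.3
```

Call:
play_rows:
  plan: [0,0,-2,0,0,0,0,0,0,-4,0,0,0,0,0,0,-6,0,0,0,0,0,0,-8,0,0,0,0,0,0,-10,0,0,0,0,0,0,-12,0,0,0,0,0,0,-14,0,0,0,0,0,0,-14,0,0,0,0,-4,0,-14,0,0,0,0,-8,0,-15,0,0,0,0,-9,0,-20,0,0,0,0,-9,0,-40,0,0,0,0,-9,0,-70,0,0,0,0,-9,0,-100,0,0,0,0,-9,0,-120,0,0,0,0,-9,0,-120,0,0,0,0]

```text
time: 11.25
eef_pos: [481.0, 13.0, 170.7]
eef_rot: [2.001, 2.412, 0.009]
contact_force: [0.1, 0.1, 0.5]
opening: 0.3
grasp_force: 0.0
```

```bash
python3 - <<'E'
from h import *
st=r.get_state(); print(st['time'],st['eef_pos'],st['contact_force'])
s=snap('wrist','w7.png')
im=s['image']; hsv=cv2.cvtColor(im,cv2.COLOR_BGR2HSV); H,S,V=[hsv[...,i].astype(int) for i in range(3)]
m=((H<6)|(H>174))&(S>170)&(V>90)
n,l,q,c=cv2.connectedComponentsWithStats(m.astype(np.uint8))
for i in range(1,n):
    if q[i,4]>100:
        for z in (48,56): print(c[i],q[i],z,ray(s,[c[i],[q[i,0],c[i][1]],[q[i,0]+q[i,2],c[i][1]]],z).round(1).tolist())
E
```

```text
11.25 [481.03465634  12.96689073 170.68058233] [0.08880147 0.06293642 0.45227138]
[308.36625514 244.1654321 ] [ 289  225   40   39 1215] 48 [[478.7, 6.9, 48.0], [463.8, 4.2, 48.0], [494.5, 9.9, 48.0]]
[308.36625514 244.1654321 ] [ 289  225   40   39 1215] 56 [[478.3, 9.2, 56.0], [463.9, 6.5, 56.0], [493.7, 12.0, 56.0]]
[395.13095238 244.57142857] [382 231  28  29 588] 48 [[545.5, 19.1, 48.0], [535.3, 17.2, 48.0], [557.0, 21.2, 48.0]]
[395.13095238 244.57142857] [382 231  28  29 588] 56 [[543.1, 20.9, 56.0], [533.3, 19.1, 56.0], [554.3, 23.0, 56.0]]
```

View pics/w7.png

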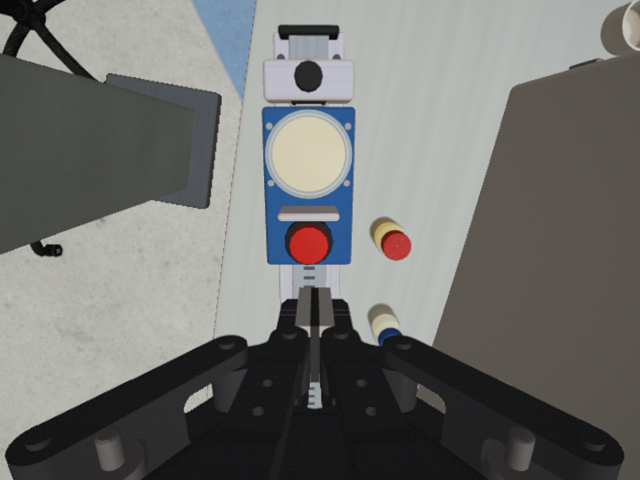

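The picture shows the carriage against the stop (pad at row 102, carriage front at row 107). The button at (308,244) spans 30 mm if taken at 56 mm height, so it is up. The vials are upright and the arm is clear. Handing in.

```bash
python3 -c "
from workcell import r
print(r.job_done())"
```

```text
the job is handed in; nothing more can be done
None
```

I held the button down, pushed the carriage about 180 mm until its nose met the end stop's pad, let the button come up there and moved the arm clear; the job is handed in, but no verdict came back.

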